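Unlock, wind open and stock the counter case

TASK

Get the counter case ready for trade: put the red key fully home in the lock and turn it clockwise to its stop to free the cover, then wind the handwheel clockwise, taking a fresh hold as often as needed, until the white cover is fully open. Stand every pink and cream truffle box that is on the bench upright on the floor of the case's well, leave the key home and turned in the lock, and leave the jars, tin, tape and shaker where they are.

Things in the scene. Friction and masses are not known exactly. Their poses are not given: they have to be found in the camera images.
- case: Fixed dark wood counter case, 250 x 450 mm; origin under its centre, x to its back, y to its left, z up. Left half: the well under a white sliding cover. Right half: grey deck, top 85 mm above the bench, with the black handwheel and, front right, a brass lock boss 56 x 56 mm, 34 mm high
- lock_mouth (a point): Centre of the keyhole slot at the boss's top face, 119 mm above the bench. Slot 23 mm along x, 9 mm along y, z up; 8 mm face plate, turning core below it. The key goes straight down, either way round (half turn alike), and turns only when within about 3 mm of fully home; once turned it cannot be lifted out
- core (a joint): Lock core, rad: 0 locked (in line with the keyhole, as at every start), grows clockwise seen from above to a stop at 1.25; the hidden bolt lets the cover go from 1.05 on. The key has 0.15 rad of play in it: turn it about 1.4 rad. Stays where left (friction 0.04 N m)
- key_bow (a point): Loose upright key, 77 mm, 60 g. Point: centre of its flat red bow, 44 (x) x 10 (y) x 42 mm (z up); grip it across y. Blade tip 56 mm below; blade 20 (x) x 6 (y) x 18 mm, its last 3 mm 16 x 4. Round collar, 28 mm across, underside 26 mm below the point: it rests on the lock's face when the key is home (point 26 mm above lock_mouth). Starts hanging by the collar in the stand: lift straight up over 32 mm
- key_stand: Fixed light wooden block 70 x 70 x 40 mm with a slot in its top that holds the key; origin at the centre of its underside
- wheel_axis (a point): Centre of the handwheel, on its upright axis at mid-rim height (130 mm above the bench, 45 above the deck); frame fixed to the case, does not turn, z up. Rim: black ring, centre line radius 62 mm, bar 12 mm thick; hub 24 mm across; three spokes 8 mm thick, 120 degrees apart, one red
- wheel (a joint): Handwheel, rad: 0 cover shut, grows clockwise seen from above to a stop at 6.2 (cover fully open). At value w the red spoke points along wheel_axis's x turned by -w about z. Geared to the cover, 34 mm per rad; blocked below 0.1 until the lock is turned. About 3 N at the rim; stays where left
- cover (a joint): White sliding cover over the well, m: 0 shut, 0.21 fully open (slid to the right under the deck); moves with the handwheel
- well_floor (a point): Centre of the well's floor, 10 mm above the bench. Inside: 234 mm along x (front to back), 213 mm along y; walls 68 mm above the floor front and back, 50 mm left and right; z up
- pink_box_center (a point): Closed pink card box of truffles, 67 x 93 x 46 mm (x, y, z), loose, its sides sloping slightly in to the foot; point at its centre, half-way up (about 22 mm above its underside), z up. Grip it across x near the top. 150 g. May be absent
- cream_box_center (a point): Closed cream card box of truffles, 65 x 93 x 43 mm (x, y, z), loose, its sides sloping slightly in to the foot; point at its centre, half-way up (about 20.5 mm above its underside), z up. Grip it across x near the top. 150 g. May be absent
- second_pink_box_center (a point): Closed pink card box of truffles, 67 x 93 x 46 mm (x, y, z), loose, its sides sloping slightly in to the foot; point at its centre, half-way up (about 22 mm above its underside), z up. Grip it across x near the top. 150 g. May be absent
- tin: Bystander: round pastille tin, maroon and gold, 70 mm across, 36 high (mm), loose; origin at the centre of its underside
- tape: Bystander: roll of brown tape lying flat, 94 mm across, 48 high (mm), loose; origin at the centre of its underside
- marshmallow_jar: Bystander: jar of marshmallows, 69 mm across, 107 high (mm), loose; origin at the centre of its underside
- shaker: Bystander: white cocoa shaker, 61 mm across, 97 high (mm), loose; origin at the centre of its underside
- chocolate_jar: Bystander: jar of chocolate discs, 63 mm across, 87 high (mm), loose; origin at the centre of its underside
Not all that is in view belongs to the job. Leave any black or blue look-alike of the part that bears key_bow alone.

How it is judged:
By the outcome, as a careful person would: the job done as asked, in the order asked, and still so for the second after the job is handed in, with the robot touching nothing.
Of pink_box, cream_box, second_pink_box only 2 to 3 are there at a start; the rules pass over those that are not, and their reading is None.
At some moment in a run one of pink_box, cream_box, second_pink_box may be knocked a few centimetres aside while the robot is not near it.
It also fails if it takes over 210 s, if anything falls off the work surface, if the arm or the gripper's body presses on something with over 40 N, if the wrist force passes 120 N, or if a joint passes its speed limit or range.

ROBOT

A 6-joint arm with a two-finger parallel gripper is mounted at the origin on a cart in front of the work surface, level with it; the furniture and walls round the work are solid. World frame = base frame: x ahead of the robot, y to its left, z up, the work surface at z = 0. Lengths are in m, angles in rad, forces in N, time in s.
With the tool pointing down it reaches from about 0.275 to 0.875 m from the base axis. Payload 12.5 kg.
Tool frame: the origin (TCP) lies at the very end of the fingers, on their centre line; the grasp point (between the pads) lies 19 mm behind it; z points along the fingers, y is the line along which they close (so a half turn about z gives the same grasp; the last joint's range is limited). The gripper opens to 85 mm and grips with 20 to 120 N. Pads are 22 mm wide; open, the fingers measure 114 mm over their backs; the gripper's body (76 mm by 85 mm) begins 54 mm behind the grasp point. The pads swing forward as they close: fully open they stand 13 mm farther back than shut.
Start: joints at [1.21, 0.351, 1.652, -0, 1.139, -0.085], TCP at [0.15, 0.529, 0.231] pointing down, gripper open.
Joint ranges: [-2.75, 2.75], [-0.79, 2.1], [0.01, 2.65], [-1.57, 4.71], [0.07, 3.14], [-2.87, 2.87]. Speed limits (rad/s): [2.22, 2.22, 2.79, 3.14, 3.14, 3.14].

INTERFACE

Orientations are given as a 3x3 rotation matrix whose columns are the frame's x, y, z axes.
In Python, from bench import manip gives the robot as it stands. Calls block until the motion is done:
- manip.move_ptp(position, orientation): joint-space move of the TCP to a pose.
- manip.move_l(position, attitude=None, max_speed=0.15): straight line of the TCP; attitude=None keeps the orientation; max_speed is the mean speed in m/s.
- manip.move_j(angles): joint-space move.
- manip.set_gripper(opening, effort=None): opening from 0.0 (shut) to 1.0 (fully open); effort is the grip in N (None keeps the last); returns when the fingers have stopped.
- manip.dwell(seconds).
- manip.inverse_kinematics(position, orientation): joint angles nearest the present ones, or None.
- manip.grab_frame(name): name is "scene" or "side" or "wrist"; returns (picture, depth): 384x512x3 uint8, red, green, blue; 384x512 float32, m along the optical axis (not along the pixel's ray), 0 where there is no reading.
- manip.get_calibration(name): a dict with "camera_matrix" (3x3 intrinsics, pixels), "R" (3x3) and "t" (3): a world point X has camera coordinates R X + t. Camera axes: x right, y down, z forward; pixel columns grow to the right and rows downward; lengths in m; the calibration is good to about 2 mm. A picture is of the moment at which its call begins: read the wrist's pose just before it. get_calibration takes no time and is no camera call; for the wrist camera it gives the pose at the moment of the call.
A pose or a line that the arm cannot do raises manip.Unreachable and nothing moves.
- manip.sign_off(): hands the job in; it is judged then, once.
Trained networks look in the newest picture that a camera, given by its name, has taken for a name from the list of things; names that differ only in an ending like _2 or _b are one class to them, and where a whole thing is asked for, a point or a joint stands for the part that bears it (a point fixed in the world has none). Each returns a list of dicts, best first, with "confidence" (0 to 1); they miss things now and then, are a little off and sometimes report something else, mostly with a low value. They report only what shows in the picture. A call takes as long as a camera call. They do not tell look-alikes from the thing itself.
- manip.look_for(camera, name): "at" ([x, y, z] in m, in world coordinates, good to about 4 mm: the middle of the surface that is visible of it).
Readings, each from a call of its own:
- manip.current_time(): time.
- manip.current_qpos(): joint angles.
- manip.current_joint_vel(): joint speeds.
- manip.current_joint_torque(): joint torques, N m.
- manip.current_ee_pos(): TCP position.
- manip.current_tcp_rot(): TCP orientation.
- manip.current_force(): force on the tool from outside, world axes, zero at the start.
- manip.current_ft_torque(): the same for the moment, N m.
- manip.current_grip_width(): opening from 0.0 (shut) to 1.0 (fully open).
- manip.current_grip_force(): force on a finger pad.
Only numpy, scipy, OpenCV 4.12 (cv2) and the standard library are available. Lean on these libraries where they do the work, as an engineer would, in place of code of your own. Each camera call takes 0.05 s, during which the arm holds its last target. There are 200 camera calls.

## Working session

There is one attempt and no reset: what is moved stays moved. The work goes in short steps, each a Python script; the robot and the scene stay as the last script left them, time stands still between calls to the robot, and variables do not carry over. Pictures are saved under pics/ and viewed, at most 14 in all, crops included, and the job is handed in when it is done.

```bash
mkdir -p pics; ls; cat > h.py <<'E'
from bench import manip as m
import numpy as np, cv2
def snap(c,name):
    cal=m.get_calibration(c); im,d=m.grab_frame(c)
    cv2.imwrite(f'pics/{name}.png',im[:,:,::-1]); np.savez(f'pics/{name}.npz',im=im,d=d,K=cal['camera_matrix'],R=cal['R'],t=cal['t'])
    return im,d,cal
def cloud(d,cal):
    K=np.array(cal['camera_matrix']);R=np.array(cal['R']);t=np.array(cal['t'])
    v,u=np.mgrid[0:d.shape[0],0:d.shape[1]]
    p=np.stack([(u-K[0,2])/K[0,0]*d,(v-K[1,2])/K[1,1]*d,d],-1)
    return (p-t)@R
def down(yaw):  # tool y axis at angle yaw from world x... y=(cos,sin)
    y=np.array([np.cos(yaw),np.sin(yaw),0]);z=np.array([0,0,-1.]);return np.stack([np.cross(y,z),y,z],1)
E
python3 - <<'E'
from h import *
np.set_printoptions(precision=3,suppress=True)
print(m.current_tcp_rot())
a,d1,_=snap('scene','s0'); b,d2,_=snap('side','i0')
for c in('scene','side'):
  for n in ['case','key_bow','key_stand','wheel','cover','pink_box_center','cream_box_center','lock_mouth','wheel_axis','tin','tape','marshmallow_jar','shaker','chocolate_jar']:
    try: r=m.look_for(c,n)
    except Exception as e: print(c,n,e);continue
    print(c,n,[(np.round(x['at'],3).tolist(),round(x['confidence'],2)) for x in r][:5])
E
python3 -c "
import cv2
a=cv2.imread('pics/s0.png');b=cv2.imread('pics/i0.png')
cv2.imwrite('pics/s0b.png',cv2.resize(a,(800,600)));cv2.imwrite('pics/i0b.png',cv2.resize(b,(800,600)))"
```

```text
pics
[[-0.962  0.272 -0.   ]
 [ 0.272  0.962 -0.001]
 [ 0.    -0.001 -1.   ]]
scene case [([0.432, -0.209, 0.068], 0.69), ([0.543, 0.225, 0.043], 0.3)]
scene key_bow [([0.461, 0.128, 0.055], 0.64), ([0.438, 0.235, 0.069], 0.55), ([0.382, 0.136, 0.053], 0.43)]
scene key_stand [([0.418, 0.22, 0.034], 0.67)]
scene wheel [([0.52, -0.255, 0.138], 0.94)]
scene cover [([0.488, -0.056, 0.068], 0.97)]
scene pink_box_center [([0.535, 0.367, 0.045], 0.89), ([0.439, 0.236, 0.071], 0.41)]
scene cream_box_center [([0.422, 0.39, 0.044], 0.62)]
scene lock_mouth [([0.43, -0.216, 0.066], 0.81), ([0.517, 0.518, 0.059], 0.2), ([0.535, 0.367, 0.043], 0.16)]
scene wheel_axis [([0.435, -0.215, 0.072], 0.69)]
scene tin []
scene tape [([0.401, 0.541, 0.038], 0.82)]
scene marshmallow_jar [([0.419, -0.464, 0.075], 0.79)]
scene shaker [([0.569, -0.468, 0.073], 0.74), ([0.532, 0.369, 0.044], 0.32)]
scene chocolate_jar [([0.516, 0.515, 0.059], 0.61), ([0.44, 0.237, 0.069], 0.61)]
side case [([0.493, -0.097, 0.072], 0.7)]
side key_bow [([0.457, 0.139, 0.053], 0.47), ([0.438, 0.245, 0.07], 0.45), ([0.389, 0.543, 0.03], 0.38)]
side key_stand [([0.442, 0.262, 0.039], 0.59)]
side wheel [([0.526, -0.251, 0.137], 0.89), ([0.558, 0.244, 0.044], 0.68), ([0.517, 0.526, 0.088], 0.52)]
side cover [([0.494, -0.033, 0.07], 0.72), ([0.44, 0.26, 0.041], 0.69)]
side pink_box_center [([0.543, 0.388, 0.048], 0.84)]
side cream_box_center [([0.429, 0.402, 0.043], 0.66)]
side lock_mouth [([0.495, -0.097, 0.069], 0.72), ([0.495, -0.035, 0.071], 0.29)]
side wheel_axis []
side tin []
side tape [([0.387, 0.54, 0.035], 0.61)]
side marshmallow_jar [([0.432, -0.451, 0.103], 0.68)]
side shaker [([0.588, -0.448, 0.086], 0.66)]
side chocolate_jar [([0.517, 0.528, 0.084], 0.64)]
```

View pics/s0b.png

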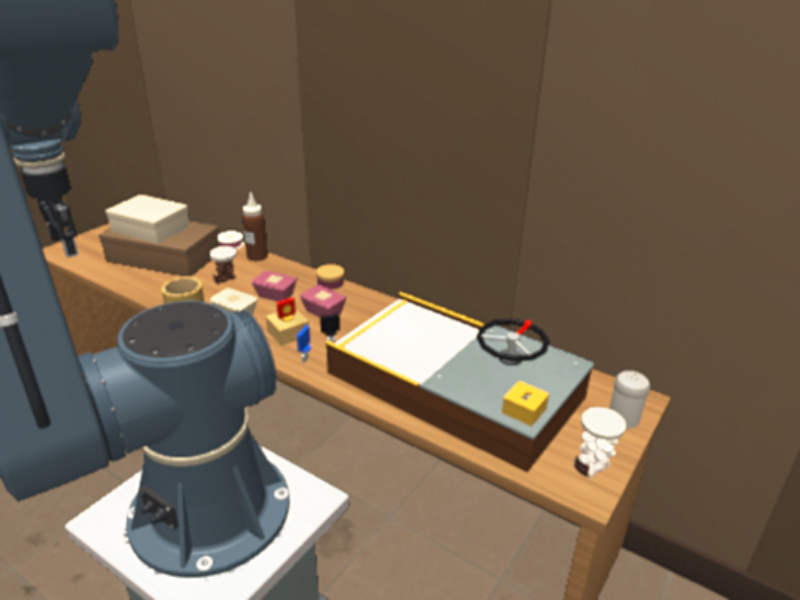

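View pics/i0b.png

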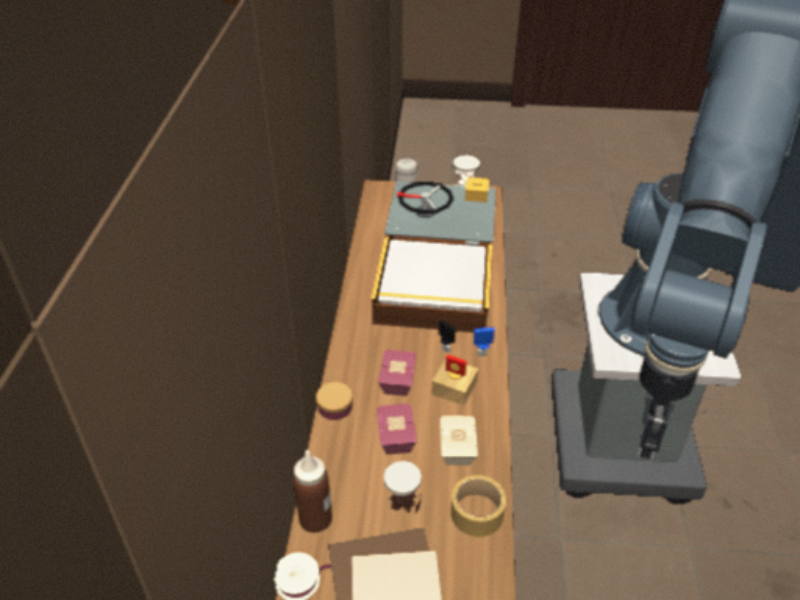

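Red key at scene (286,308), in the light stand. The look-alikes are blue (303,340) and black (330,322). I choose the red one. There are two pink boxes at (275,285) and (323,300), one cream at (233,302); the lock boss is at (525,395). Next: closer wrist views.

```bash
python3 - <<'E'
from h import *
np.set_printoptions(precision=4,suppress=True)
f=np.load('pics/s0.npz'); P=cloud(f['d'],dict(camera_matrix=f['K'],R=f['R'],t=f['t']))
for n,(u,v) in dict(lock=(525,390),hub=(513,336),key=(286,308)).items(): print(n,P[int(v*.64),int(u*.64)])
m.move_ptp([0.40,0.22,0.33],down(np.pi/2)); print(m.current_qpos())
snap('wrist','w1'); print('key',m.look_for('wrist','key_bow')); print(m.look_for('wrist','key_stand'))
m.move_ptp([0.45,0.34,0.36],down(np.pi/2)); snap('wrist','w2')
for n in('pink_box_center','cream_box_center'): print(n,m.look_for('wrist',n))
m.move_ptp([0.42,-0.20,0.40],down(np.pi/2)); print(m.current_qpos())
snap('wrist','w3'); print(m.look_for('wrist','wheel'),m.current_time())
a=[cv2.imread(f'pics/w{i}.png') for i in(1,2,3)]
cv2.imwrite('pics/w123.png',cv2.resize(np.vstack([np.hstack(a[:2]),np.hstack([a[2],a[2]*0])]),(800,600)))
E
```

```text
lock [ 0.4197 -0.33    0.1187]
hub [ 0.5275 -0.2535  0.1376]
key [0.438  0.2326 0.0703]
[ 0.402   0.0838  1.7414  0.0002  1.3167 -1.1693]
key [{'at': [0.4573, 0.1337, 0.0742], 'confidence': 0.92}, {'at': [0.3816, 0.1479, 0.0642], 'confidence': 0.87}, {'at': [0.4362, 0.2397, 0.0876], 'confidence': 0.73}, {'at': [0.4869, -0.0211, 0.0707], 'confidence': 0.35}, {'at': [0.4824, -0.0204, 0.0721], 'confidence': 0.18}]
[{'at': [0.4273, 0.2336, 0.0402], 'confidence': 0.76}]
pink_box_center [{'at': [0.5467, 0.3742, 0.0438], 'confidence': 0.69}]
cream_box_center [{'at': [0.4286, 0.3946, 0.041], 'confidence': 0.65}, {'at': [0.5038, 0.0472, 0.0713], 'confidence': 0.41}]
[-0.5434  0.0629  1.5986  0.0002  1.4802 -2.1149]
[{'at': [0.5768, -0.4478, 0.084], 'confidence': 0.74}, {'at': [0.5198, -0.2526, 0.1351], 'confidence': 0.71}] 5.9667
```

View pics/w123.png

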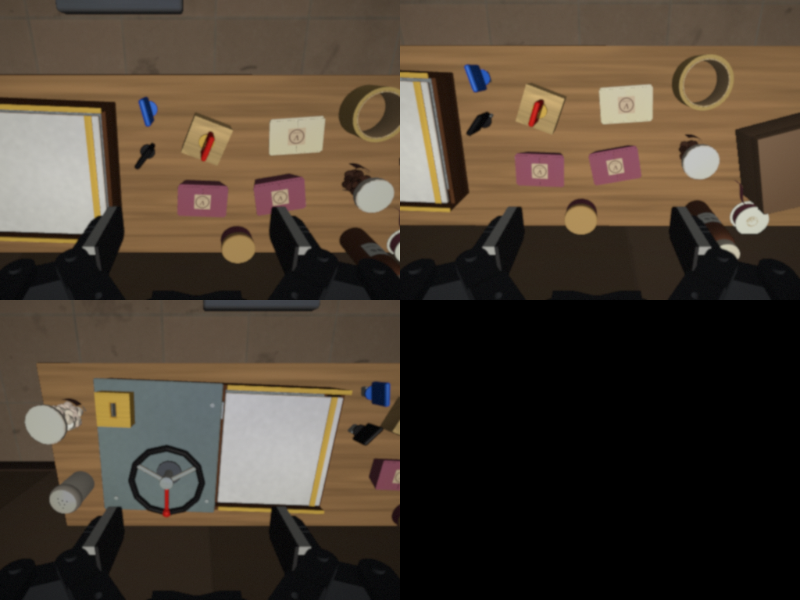

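The wrist view shows the red key in its stand at about (208,145) of the first panel, with black at (147,155) and blue at (148,112). The lock is at (113,408) of the third panel, with its slot roughly along x. I'll measure from colour and depth.

```bash
cat >> h.py <<'E'
def ld(n):
    f=np.load(f'pics/{n}.npz'); return f['im'],cloud(f['d'],dict(camera_matrix=f['K'],R=f['R'],t=f['t']))
def rect(pts,name=''):
    (c,(w,h),a)=cv2.minAreaRect((pts[:,:2]*1000).astype(np.float32))
    if w<h: w,h,a=h,w,a+90     # a: angle of long side
    a=(a+90)%180-90
    print(name,'c',np.round(c,1),'z',np.round(np.percentile(pts[:,2],[5,50,95]),3),'LxW',round(w,1),round(h,1),'longang',round(a,1),len(pts)); return np.array(c)/1000,a
def blobs(mask,P,name,minn=60):
    k,l=cv2.connectedComponents(mask.astype(np.uint8)); out=[]
    for i in range(1,k):
        if (l==i).sum()>=minn: out.append(rect(P[l==i],name))
    return out
def masks(im):
    h=cv2.cvtColor(im,cv2.COLOR_RGB2HSV); H,S,V=[h[...,i].astype(int) for i in range(3)]
    return dict(red=((H<6)|(H>174))&(S>200)&(V>90), pink=(H>155)&(H<178)&(S>70)&(S<200)&(V>60), cream=(H>15)&(H<35)&(S<90)&(V>140), yellow=(H>15)&(H<30)&(S>150)&(V>100))
E
python3 - <<'E'
from h import *
for w in('w1','w2','w3'):
    im,P=ld(w); M=masks(im); Z=P[...,2]; print(w)
    blobs(M['red']&(Z>.055),P,'red',40); blobs((M['pink'])&(Z>.038)&(Z<.06),P,'pink',200); blobs(M['cream']&(Z>.03)&(Z<.05),P,'cream',200); blobs(M['yellow']&(Z>.113),P,'lock',100)
im,P=ld('w3'); Z=P[...,2]
m_=(abs(Z-.085)<.003)&(P[...,1]<-.1); blobs(m_,P,'deck',2000)
blobs((Z>.122)&(Z<.15)&(abs(P[...,1]+.25)<.1)&(abs(P[...,0]-.52)<.1),P,'wheel',100)
# slot crop
y0,y1,x0,x1=110,185,50,130*1
c=cv2.resize(im[110:180,110:180][:, :, ::-1],(500,500),interpolation=cv2.INTER_CUBIC)
i1=ld('w1')[0]; c2=cv2.resize(i1[60:120,100:160] [:,:,::-1],(10,10)); 
c2=cv2.resize(i1[130:220,220:310][:,:,::-1],(300,300),interpolation=cv2.INTER_CUBIC)
cv2.imwrite('pics/cr.png',np.hstack([c,np.vstack([c2,np.zeros((200,300,3),np.uint8)])]))
E
```

```text
w1
red c [385. 236.] z [0.083 0.086 0.088] LxW 143.5 19.9 longang 3.3 214
pink c [543.7 376.5] z [0.043 0.045 0.047] LxW 90.9 64.8 longang -79.0 1896
pink c [553.6 232.3] z [0.043 0.045 0.047] LxW 90.7 65.1 longang 87.3 1989
cream c [429.4 394.3] z [0.041 0.042 0.044] LxW 94.0 65.1 longang -86.0 3160
cream c [545.2 377.1] z [0.045 0.046 0.047] LxW 26.4 26.2 longang -79.6 283
cream c [554.7 232.5] z [0.045 0.046 0.048] LxW 26.8 26.6 longang 86.1 276
w2
red c [403.  280.5] z [0.084 0.086 0.088] LxW 144.0 21.8 longang -48.9 222
pink c [544.4 376.9] z [0.044 0.045 0.047] LxW 90.5 65.1 longang -79.1 1986
pink c [553.9 232.6] z [0.044 0.045 0.047] LxW 90.5 65.3 longang 87.4 1957
cream c [429.4 394. ] z [0.041 0.042 0.044] LxW 93.1 64.9 longang -85.9 3084
cream c [544.9 377.2] z [0.045 0.046 0.048] LxW 26.9 26.0 longang 10.7 262
cream c [554.3 232.5] z [0.045 0.046 0.048] LxW 26.8 25.9 longang -3.9 274
w3
red c [ 463.2 -229.8] z [0.132 0.135 0.139] LxW 265.0 14.1 longang -10.8 147
pink c [552.7 211.6] z [0.043 0.045 0.047] LxW 64.9 53.0 longang -2.4 825
lock c [ 388.8 -279.2] z [0.117 0.119 0.12 ] LxW 184.1 65.1 longang -75.6 1780
deck c [ 486.9 -269.1] z [0.084 0.085 0.086] LxW 256.1 224.0 longang -2.3 16456
wheel c [ 527.2 -250.6] z [0.131 0.135 0.138] LxW 131.1 131.1 longang 42.6 3160
```

View pics/cr.png

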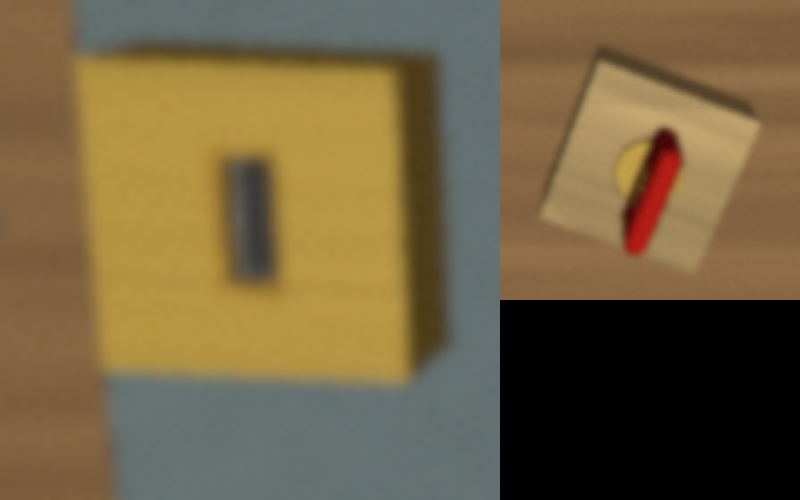

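```bash
cat >> h.py <<'E'
def near(mask,P,c,r): return mask&(np.hypot(P[...,0]-c[0],P[...,1]-c[1])<r)
E
python3 - <<'E'
from h import *
m.move_ptp([0.48,-0.33,0.26],down(np.pi/2)); snap('wrist','w4')
im,P=ld('w4'); M=masks(im)['yellow']; Z=P[...,2]; L=(.42,-.33)
top=near(abs(Z-.119)<.004,P,L,.045); blobs(top,P,'boss',300)
g=cv2.cvtColor(im,cv2.COLOR_RGB2HSV)
lab=near((g[...,1]<110)&(Z<.2),P,L,.02)
# slot: project pixels onto z=.119 plane
f=np.load('pics/w4.npz');K,R,t=f['K'],f['R'],f['t']; C=-R.T@t
def onplane(mask,z):
    v,u=np.nonzero(mask); d=np.stack([(u-K[0,2])/K[0,0],(v-K[1,2])/K[1,1],u*0+1.],-1)@R
    return C+d*((z-C[2])/d[:,2:])
rect(onplane(lab,.119),'slot'); v,u=np.nonzero(lab);print(u.mean(),v.mean())
a=im.copy()
m.move_ptp([0.49,0.235,0.24],down(np.radians(75))); snap('wrist','w5')
im,P=ld('w5'); M=masks(im); Z=P[...,2]
blobs(near(M['red']&(Z>.076)&(Z<.095),P,(.437,.24),.035),P,'bow',40)
blobs(near(abs(Z-.04)<.004,P,(.43,.235),.05),P,'stand',200)
cv2.imwrite('pics/w45.png',cv2.resize(np.hstack([a,im])[:,:,::-1],(800,300)))
E
```

```text
boss c [ 404.1 -335.7] z [0.118 0.119 0.12 ] LxW 56.0 55.7 longang -2.4 4247
slot c [ 420.5 -333.2] z [0.119 0.119 0.119] LxW 38.1 21.9 longang 25.9 250
244.428 108.18
bow c [438.1 239.5] z [0.085 0.087 0.088] LxW 41.8 7.8 longang -20.6 404
stand c [439.3 239.1] z [0.039 0.04  0.041] LxW 70.2 70.1 longang 69.0 3918
```

View pics/w45.png

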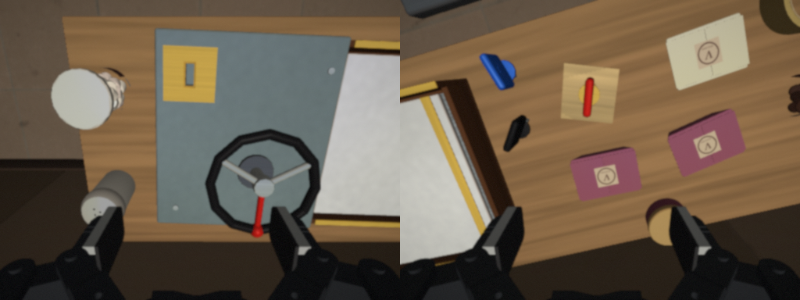

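```bash
python3 - <<'E'
from h import *
np.set_printoptions(precision=4,suppress=True)
im,P=ld('w4');g=cv2.cvtColor(im,cv2.COLOR_RGB2HSV);Z=P[...,2]
f=np.load('pics/w4.npz');K,R,t=f['K'],f['R'],f['t']; C=-R.T@t
lab=near((g[...,1]<110),P,(.404,-.336),.02); v,u=np.nonzero(lab)
d=np.stack([(u-K[0,2])/K[0,0],(v-K[1,2])/K[1,1],u*0+1.],-1)@R
rect(C+d*((.119-C[2])/d[:,2:]),'slot')
yaw=np.radians(90-20.8)
m.move_ptp([.4385,.2393,.13],down(yaw)); m.move_l([.4385,.2393,.051],max_speed=.08)
F0=m.current_force(); m.set_gripper(0,60); print(m.current_grip_width(),m.current_grip_force(),F0,m.current_force())
m.move_l([.4385,.2393,.17],max_speed=.08)
print(m.current_grip_width(),m.current_force())
m.move_ptp([.404,-.3357,.23],down(np.radians(87.6))); print(m.current_force(),m.current_qpos(),m.current_grip_width())
im,_,_=snap('wrist','w6'); cv2.imwrite('pics/w6b.png',cv2.resize(im[:,:,::-1],(640,480)))
im,_,_=snap('scene','s6')
E
```

```text
slot c [ 525.7 -315.4] z [0.119 0.119 0.119] LxW 561.2 380.9 longang -89.9 937
0.11078459141576494 58.518192172050476 [ 0.9948 -0.5577  0.1265] [0.4432 0.2714 2.5724]
0.11135482214509802 [-0.0338 -0.0947 -0.2811]
[ 0.3395 -0.0198 -1.043 ] [-0.7808  0.3074  1.7169  0.0001  1.1176 -2.3104] 0.10961057952141896
```

View pics/w6b.png

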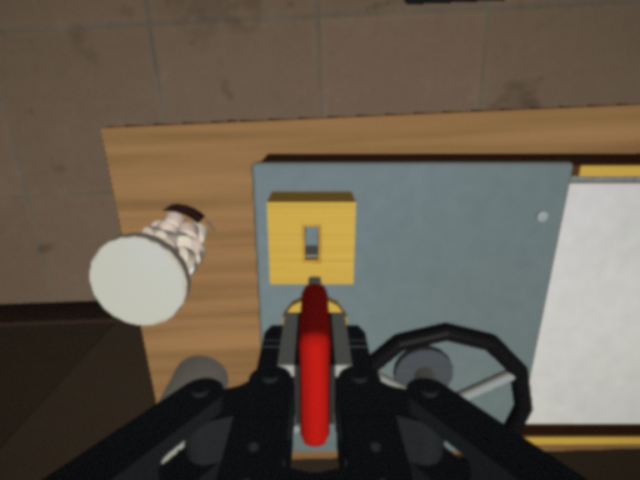

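The key is held and the slot shows at (312,243), with the key in line with it. Now I'll refine the slot and bow positions from this same picture.

```bash
python3 - <<'E'
from h import *
im,P=ld('w6');g=cv2.cvtColor(im,cv2.COLOR_RGB2HSV);Z=P[...,2]
f=np.load('pics/w6.npz');K,R,t=f['K'],f['R'],f['t']; C=-R.T@t
def pl(mask,z):
    v,u=np.nonzero(mask); d=np.stack([(u-K[0,2])/K[0,0],(v-K[1,2])/K[1,1],u*0+1.],-1)@R
    return C+d*((z-C[2])/d[:,2:])
w=np.zeros(Z.shape,bool); w[172:216,236:264]=1
lab=w&(g[...,1]<150); rect(pl(lab,.119),'slot')
blobs(near(abs(Z-.119)<.004,P,(.404,-.336),.05),P,'boss',300)
r=masks(im)['red']; v,u=np.nonzero(r); print('red px',u.min(),u.max(),v.min(),v.max())
k,l,s,_=cv2.connectedComponentsWithStats(r.astype(np.uint8)); i=1+s[1:,4].argmax()
q=P[l==i]; print(np.percentile(q[:,2],[1,10,50,90,99])); rect(q[(q[:,2]>.24)&(q[:,2]<.26)],'bowtop')
ee=P[230,:5]
y=masks(im)['yellow']; print(P[...][y&(abs(Z-.22)<.03)][:,:3].mean(0) if (y&(abs(Z-.22)<.03)).any() else None)
E
```

```text
slot c [ 402.2 -335.6] z [0.119 0.119 0.119] LxW 22.2 9.7 longang -2.8 325
boss c [ 403.8 -335.8] z [0.118 0.119 0.12 ] LxW 56.1 56.0 longang -2.3 4221
red px 240 263 264 355
[0.26214867 0.26362942 0.26505647 0.26597894 0.2669052 ]Traceback (most recent call last):
  File "<stdin>", line 12, in <module>
  File "h.py", line 20, in rect
    print(name,'c',np.round(c,1),'z',np.round(np.percentile(pts[:,2],[5,50,95]),3),'LxW',round(w,1),round(h,1),'longang',round(a,1),len(pts)); return np.array(c)/1000,a
                                              ~~~~~~~~~~~~~^^^^^^^^^^^^^^^^^^^^
    return _quantile_unchecked(
        a, q, axis, out, overwrite_input, method, keepdims, weights)
    return _ureduce(a,
                    func=_quantile_ureduce_func,
    ...<5 lines>...
                    overwrite_input=overwrite_input,
                    method=method)
    r = func(a, **kwargs)
    result = _quantile(arr,
                       quantiles=q,
    ...<2 lines>...
                       out=out,
                       weights=wgt)
    slices_having_nans = np.isnan(arr[-1, ...])
                                  ~~~^^^^^^^^^
IndexError: index -1 is out of bounds for axis 0 with size 0
```

```bash
python3 - <<'E'
from h import *
np.set_printoptions(precision=4,suppress=True)
im,P=ld('w6'); r=masks(im)['red']&(P[...,2]>.255)&(P[...,2]<.28); c,a=rect(P[r],'bowtop')
T=np.array([.404,-.3357]); off=c-T; print('offset',off)
goal=np.array([.4036,-.3357]); 
base=np.array(m.current_force())
m.move_l([goal[0],goal[1],.166],max_speed=.1); base=np.array(m.current_force())
def lower(x,y,z0,z1):
    z=z0
    while z>z1+1e-6:
        z=max(z-.002,z1); m.move_l([x,y,z],max_speed=.04); F=np.array(m.current_force())-base
        if abs(F[2])>8 or np.hypot(F[0],F[1])>12: break
    print(z,F); return z
z=lower(*goal,.166,.130)
n=0
import itertools
offs=[(dx,dy) for dx,dy in itertools.product((0,.0015,-.0015,.003,-.003),(0,.0015,-.0015)) if (dx,dy)!=(0,0)]
while z>.147 and n<len(offs):
    m.move_l([goal[0],goal[1],.163]); x,y=goal+offs[n]; n+=1
    m.move_l([x,y,.163]); print(offs[n-1],end=' '); z=lower(x,y,.163,.130)
print(m.current_ee_pos(),m.current_force(),m.current_grip_width())
E
```

```text
bowtop c [ 404.3 -333.6] z [0.263 0.265 0.266] LxW 42.3 9.0 longang -1.9 1950
offset [0.0003 0.0021]
0.13 [-0.7617 -3.8603  3.4421]
[ 0.4037 -0.3359  0.1301] [ 0.3859 -3.8207  2.4929] 0.11281114006404935
```

```bash
python3 - <<'E'
from h import *
np.set_printoptions(precision=4,suppress=True)
x,y=.4036,-.3357; z=.130
while z>.124:
    z-=.0007; m.move_l([x,y,z],max_speed=.03); F=m.current_force(); print(round(z,4),F[2],end=' ')
    if F[2]>10: break
print()
for k in range(1,16):
    a=min(k*.1,1.45); m.move_l([x,y,z],down(np.radians(87.6)-a),max_speed=.05)
    T=m.current_ft_torque(); F=np.array(m.current_force()); print(round(a,2),T,F,round(m.current_grip_width(),3))
    if abs(T[2])>1.5: print('stop');break
im,_,_=snap('wrist','w7'); cv2.imwrite('pics/w7b.png',cv2.resize(im[:,:,::-1],(512,384)))
E
```

```text
0.1293 11.762995795729745 
0.1 [-0.4724  0.3447  0.0338] [-2.1224 -3.0301 11.6252] 0.109
0.2 [-0.5443  0.3125  0.0128] [-1.3865 -3.3205 10.193 ] 0.109
0.3 [-0.5053  0.3517 -0.0534] [-1.4089 -3.0693 11.0463] 0.109
0.4 [-0.5689  0.3734 -0.0749] [-1.9595 -3.4043 10.8584] 0.108
0.5 [-0.5183  0.4416 -0.052 ] [-2.2444 -2.1638 10.7299] 0.112
0.6 [-0.5754  0.4443 -0.0264] [-2.522  -2.2773 11.512 ] 0.11
0.7 [-0.468   0.3097 -0.0571] [-2.4086 -2.4195 10.9723] 0.112
0.8 [-0.3782  0.2682 -0.0456] [-1.1102 -2.6894 11.6864] 0.106
0.9 [-0.2681  0.0947 -0.0767] [-0.7901 -1.2545 11.6926] 0.101
1.0 [-0.1777  0.0695 -0.0897] [-0.248  -0.2922 10.6805] 0.111
1.1 [-0.0978 -0.0975 -0.0681] [ 0.8771 -0.4454 11.1296] 0.107
1.2 [-0.0449 -0.2372 -0.0538] [ 1.6171 -0.0171 10.6232] 0.109
1.3 [ 0.017  -0.3733 -0.0165] [ 0.8763 -0.4037 10.1608] 0.107
1.4 [ 0.0371 -0.4646 -0.0448] [ 2.6314  0.0184 10.4879] 0.109
1.45 [ 0.0317 -0.7066  0.1333] [ 3.2801 -0.4143  9.3923] 0.108
```

View pics/w7b.png

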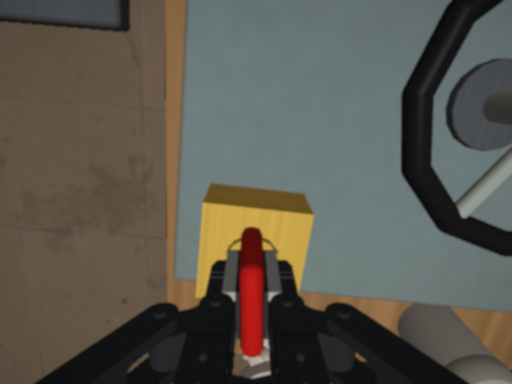

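The view shows the bow turned about 83°, and the torque reversal marks the stop. I'll release the key and wind the wheel by pushing its red spoke with the closed fingers.

```bash
python3 - <<'E'
from h import *
np.set_printoptions(precision=3,suppress=True)
m.move_l([.4036,-.3357,.1293],down(np.radians(87.6)-1.5),max_speed=.05); print('turn',m.current_ft_torque())
m.set_gripper(0.5); m.move_l([.4036,-.3357,.24])
m.set_gripper(0,40)
C=np.array([.5272,-.2506]); r=.034
p=lambda a:[*(C+r*np.array([np.cos(a),np.sin(a)])),.119]
a=np.radians(60); R=down(np.radians(90))
q=p(a); m.move_ptp([q[0],q[1],.24],R); m.move_l(q,max_speed=.08); F0=np.array(m.current_force()); print('in',F0,m.current_time())
for k in range(1,46):
    a-=np.radians(9); 
    m.move_l(p(a),max_speed=.1); F=np.array(m.current_force())-F0
    if k%5==0 or np.hypot(F[0],F[1])>15: print(k,round(np.degrees(a)),F)
    if np.hypot(*F[:2])>28 or abs(F[2])>20: break
print(m.current_time())
im,_,_=snap('scene','s8'); cv2.imwrite('pics/s8b.png',im[150:330,200:470][:,:,::-1].repeat(2,0).repeat(2,1))
E
```

```text
turn [-0.058 -0.785  0.427]
in [ 0.399 -0.263  0.048] 29.275
5 15 [-0.407  2.122 -0.072]
10 -30 [1.01  0.101 0.037]
15 -75 [1.893 0.259 1.315]
20 -120 [ 1.178 -1.775  2.273]
25 -165 [ 0.683 -2.087  1.392]
30 -210 [-1.035  0.266 -0.262]
35 -255 [-1.138 -0.322  0.079]
40 -300 [-2.204  2.302  0.642]
44 -336 [-8.506 18.023 10.062]
45 -345 [-17.691  43.175  22.995]
40.525
```

View pics/s8b.png

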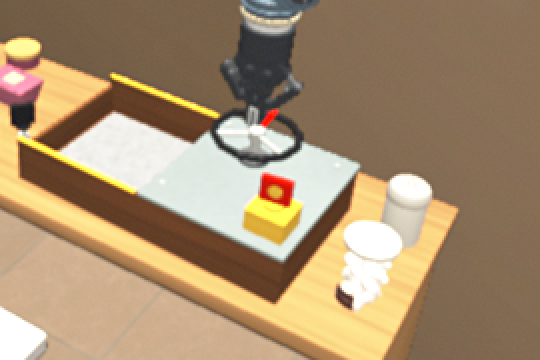

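The cover is open (white slid under the deck) and the key stands turned in the lock. Next I'll back off, then view the well and boxes.

```bash
python3 - <<'E'
from h import *
np.set_printoptions(precision=4,suppress=True)
C=np.array([.5272,-.2506]); r=.034
p=lambda a,z:[*(C+r*np.array([np.cos(a),np.sin(a)])),z]
for a in(-335,-325,-315): m.move_l(p(np.radians(a),.119),max_speed=.05)
m.move_l(p(np.radians(-315),.25)); m.set_gripper(1.0)
m.move_ptp([.52,-.05,.38],down(np.pi/2)); im,_,_=snap('wrist','w9'); P=ld('w9')[1];Z=P[...,2]
blobs((abs(Z-.010)<.004)&(P[...,0]>.35)&(P[...,0]<.62)&(P[...,1]<.06),P,'floor',1000)
blobs((abs(Z-.085)<.003)&(P[...,1]<-.1),P,'deck',2000)
r_=P[masks(im)['yellow']&(Z>.07)&(Z<.1)]; print('rail',np.percentile(r_,[2,98],axis=0))
m.move_ptp([.50,.30,.36],down(0)) if 0 else m.move_ptp([.45,.30,.36],down(np.pi/2))
i2,_,_=snap('wrist','w10'); P=ld('w10')[1];Z=P[...,2];M=masks(i2)
blobs(M['pink']&(Z>.038)&(Z<.06),P,'pink',200); blobs(M['cream']&(Z>.03)&(Z<.05),P,'cream',1000)
blobs((Z>.028)&(Z<.045)&near(Z>0,P,(.63,.28),.08)&(P[...,0]>.6),P,'tin?',100)
cv2.imwrite('pics/w910.png',cv2.resize(np.hstack([im,i2])[:,:,::-1],(800,300))); print(m.current_time())
E
```

```text
floor c [496.2 -43.9] z [0.008 0.01  0.012] LxW 235.4 213.7 longang -2.2 21713
deck c [ 486.8 -268.8] z [0.084 0.085 0.087] LxW 255.8 224.5 longang -2.3 21463
rail [[ 0.3693 -0.147   0.0733]
 [ 0.6211  0.0667  0.0808]]
pink c [537.9 342.2] z [0.044 0.045 0.047] LxW 90.4 64.9 longang -80.5 2011
pink c [553.6 232.8] z [0.044 0.045 0.047] LxW 90.8 65.0 longang 87.5 1950
cream c [429.4 394.1] z [0.041 0.042 0.044] LxW 93.4 65.1 longang -86.0 3092
tin? c [669.4 306.7] z [0.033 0.036 0.037] LxW 69.3 64.1 longang -50.1 1244
45.5167
```

View pics/w910.png

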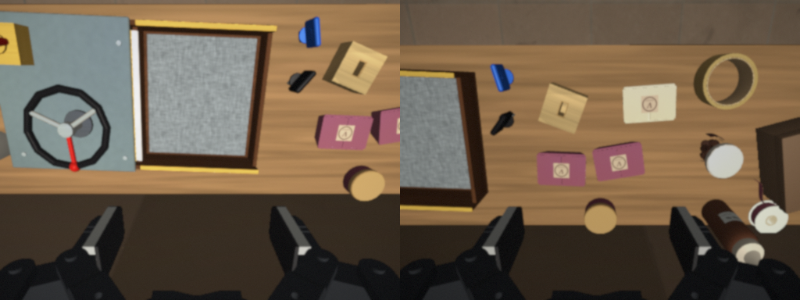

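The first pink box has already shifted about 35 mm and has been re-measured. The well is clear, with its centre at (.496,-.044) and yaw −2.3°. I'll do the first pick and place, with checks.

```bash
cat >> h.py <<'E'
WC=np.array([.4962,-.0439]); WY=np.radians(-2.3)
def find(kind,guess,tag):
    m.move_ptp([guess[0]+.05,guess[1],.30],down(np.pi/2)); im,_,_=snap('wrist',tag); P=ld(tag)[1]; Z=P[...,2]
    k=(abs(Z-.045)<.005) if kind=='pink' else (abs(Z-.042)<.005)
    col=masks(im)['pink']|masks(im)['cream']
    b=blobs(near(k&col,P,guess,.12) if kind=='pink' else near(k&masks(im)['cream'],P,guess,.1),P,kind,1200)
    return min(b,key=lambda q:np.hypot(*(q[0]-guess)))
def place(kind,guess,slot,tag):
    c,a=find(kind,np.array(guess),tag)
    yaw=np.radians(a-90 if a>0 else a+90); R=down(yaw)
    m.move_ptp([*c,.13],R); m.move_l([*c,.009],max_speed=.1)
    m.set_gripper(0,30); print('w',m.current_grip_width(),m.current_grip_force())
    m.move_l([*c,.20],max_speed=.12); print('lift',m.current_grip_width(),m.current_force())
    s=np.array(slot); g=WC+np.array([[np.cos(WY),-np.sin(WY)],[np.sin(WY),np.cos(WY)]])@s
    m.move_ptp([*g,.20],down(WY)); F0=np.array(m.current_force())
    m.move_l([*g,.03],max_speed=.1); z=.03
    while z>.016:
        z-=.0015; m.move_l([*g,z],max_speed=.04); F=np.array(m.current_force())-F0
        if F[2]>4: break
    print('down',z,F)
    m.set_gripper(.93); m.move_l([*g,.20],max_speed=.12); m.set_gripper(1.0); print('t',m.current_time())
E
python3 - <<'E'
from h import *
place('pink',(.5536,.2328),(-.052,.053),'p1')
m.move_ptp([.52,-.05,.36],down(np.pi/2)); im,_,_=snap('wrist','w11'); P=ld('w11')[1];Z=P[...,2]
blobs((masks(im)['pink'])&(Z>.045)&(Z<.065)&(P[...,1]<.08),P,'placed',300)
cv2.imwrite('pics/w11b.png',im[:,:,::-1])
E
```

```text
pink c [541.8 323.7] z [0.044 0.045 0.047] LxW 64.6 54.1 longang 9.6 1997
pink c [554.3 232.4] z [0.044 0.045 0.047] LxW 91.2 64.8 longang 87.7 3548
w 0.7691507813212736 31.961339777335525
lift 0.7691264360901956 [-0.13225131 -0.38027763 -1.75627044]
down 0.016499999999999987 [-1.10091753  0.69836144 18.79842368]
t 58.45
placed c [446.4  11.4] z [0.052 0.053 0.055] LxW 92.7 65.7 longang 87.9 3078
```

View pics/w11b.png

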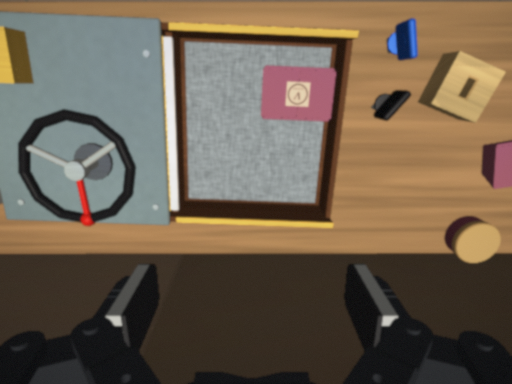

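The first box stands flat at front-left of the well. Now the other two.

```bash
python3 - <<'E'
from h import *
place('pink',(.538,.342),(.052,0.0),'p2')
place('cream',(.4294,.394),(-.052,-.053),'p3')
m.move_ptp([.52,-.05,.36],down(np.pi/2)); im,_,_=snap('wrist','w12'); P=ld('w12')[1];Z=P[...,2]
b=(Z>.040)&(Z<.065)&(P[...,1]<.08)&(P[...,1]>-.14)&near(Z>0,P,WC,.13)
blobs(b&masks(im)['pink'],P,'placed',300);blobs(b&masks(im)['cream'],P,'placedC',600)
m.move_ptp([.45,.30,.36],down(np.pi/2)); i2,_,_=snap('wrist','w13')
m.move_ptp([.30,.45,.40],down(np.pi/2)); i3,_,_=snap('scene','s13');i4,_,_=snap('side','i13')
cv2.imwrite('pics/fin.png',cv2.resize(np.vstack([np.hstack([im,i2]),np.hstack([i3,i4])])[:,:,::-1],(800,600)))
E
```

```text
pink c [439.1 388.6] z [0.041 0.043 0.044] LxW 81.1 46.1 longang -86.2 2158
pink c [538.5 342.3] z [0.044 0.045 0.047] LxW 91.3 64.6 longang -80.1 3548
w 0.768501014268801 32.25258256774396
lift 0.768074174208322 [ 0.13457048 -0.22256214 -1.45273695]
down 0.016499999999999987 [-7.58516973  0.53960788 19.59226503]
t 74.0167
cream c [429.4 393.9] z [0.041 0.043 0.044] LxW 93.1 64.9 longang -86.0 4264
w 0.7417577522030029 31.67246812954545
lift 0.7411824265960669 [ 0.01212435  0.27736721 -1.73605719]
down 0.016499999999999987 [-5.25864823  0.73122822 19.01390868]
t 88.6583
placed c [446.4  11.6] z [0.052 0.053 0.055] LxW 92.8 66.1 longang 87.6 3079
placed c [546.8 -46. ] z [0.052 0.053 0.055] LxW 91.3 65.4 longang 87.6 2410
placedC c [441.5 -94.6] z [0.049 0.051 0.052] LxW 92.4 64.9 longang 87.7 3578
```

View pics/fin.png

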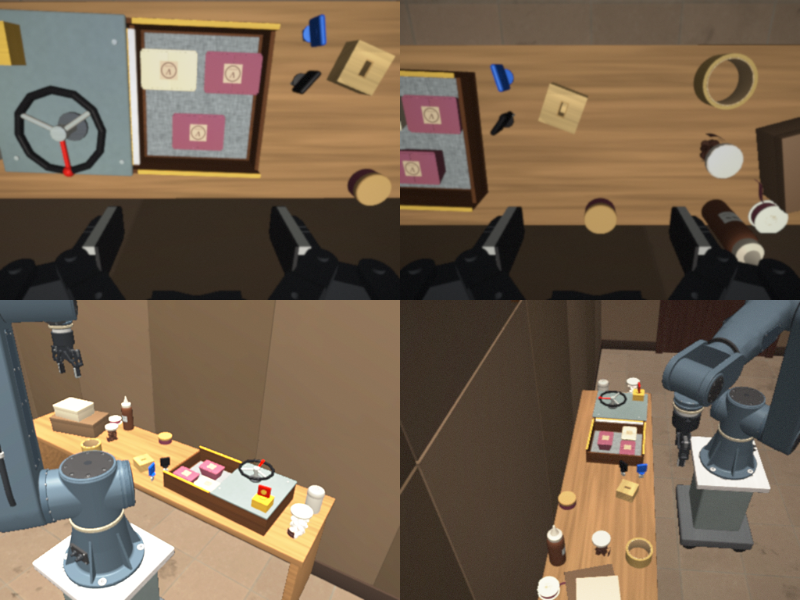

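All three boxes stand in the well and the bystanders look unmoved. One last numeric check of the wheel angle and key, then hand in.

```bash
python3 - <<'E'
from h import *
m.move_ptp([.50,-.28,.38],down(np.pi/2)); im,_,_=snap('wrist','w14'); P=ld('w14')[1];Z=P[...,2];r=masks(im)['red']
q=P[near(r&(Z>.12)&(Z<.15),P,(.56,-.25),.06)]; d=q[:,:2].mean(0)-[.527,-.2506]; print('spoke deg',np.degrees(np.arctan2(d[1],d[0])),len(q))
blobs(near(r&(Z>.15)&(Z<.18),P,(.404,-.336),.04),P,'bow',30)
E
```

```text
spoke deg 2.0045070985133853 177
bow c [ 404.2 -334.4] z [0.164 0.166 0.167] LxW 41.2 8.1 longang -83.0 335
```

```bash
python3 -c "
from bench import manip as m
print(m.sign_off())"
```

```text
the job is handed in; nothing more can be done
None
```

The job is handed in: the key is home and turned to its stop, the cover is fully open, and the two pink boxes and one cream box stand upright in the well; I wound the wheel by pushing its red spoke with the closed fingers in one sweep, without gripping the rim.

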